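# Start two sign stand-off caps, back off the crossed one and screw the other home

## Robot

A 6-joint arm with a two-finger parallel gripper is mounted at the origin on the work surface. World frame = base frame: x ahead of the robot, y to its left, z up, the work surface at z = 0. Lengths are in mm, angles in rad, forces in N, time in s.
With the tool pointing down it reaches from about 350 to 975 mm from the base axis. Payload 7.1 kg.
Tool frame: the origin (TCP) lies at the very end of the fingers, on their centre line; the grasp point (between the pads) lies 19 mm behind it; y points along the fingers, x is the direction in which the jaws open and shut, and the axes are right-handed (so a half turn about y gives the same grasp; the last joint's range is limited). The gripper opens to 88 mm and grips with 3 to 60 N. Pads are 20 mm wide; open, the fingers measure 115 mm over their backs; the gripper's body (75 mm by 178 mm) begins 61 mm behind the grasp point.
Start: joints at [-1.325, 0.423, 1.63, -0, 1.089, -0.019], TCP at [163.591, -603.194, 222.675] pointing down, gripper open.
Joint ranges: [-3, 3], [-0.9, 2.11], [0.09, 2.58], [-1.31, 4.45], [0.11, 2.69], [-2.54, 2.54]. Speed limits (rad/s): [2.39, 2.39, 3.01, 3.14, 3.14, 3.14].

## Interface

Orientations are given as a rotation vector (axis times angle).
In Python, from workcell import ctrl gives the robot as it stands. The module is installed in compiled form; this text tells all that it offers.
- The arm moves only by the tool jog_arm, never from a script. Its argument "steps" is a list of rows, each an object with "turn": the turn, a rotation vector about the world's x, y, z scaled (see below), a list of three; "dp": the shift along the world's x, y, z scaled (see below), a list of three; "claw": the opening, from 0 (shut) to 1 (fully open). In form: [{"turn": [wx, wy, wz], "dp": [x, y, z], "claw": claw}, ...]. A call has 1 to 12 rows; each row is the pose to reach, as a shift and turn from the pose measured when the call began, turning the shorter way round; what a row does not reach only later rows make up. The controller multiplies each number of a shift by 80 mm and each number of a turn by pi rad. A row lasts 1/12 s, in which the tool goes at most 41.7 mm and 7.16 degrees, less where a joint would pass 70% of its speed; a pose out of reach is approached as far as the arm can. A call with a number of a shift or a turn outside -1 to 1 is refused whole. A call with a gripper value outside its range is refused whole. The fingers move at their own pace and stop on an object; the grip force is fixed at half the most. Time passes only in rows, so rows that repeat a pose let the fingers close. It gives the time, the measured TCP pose, the force and the opening at its end, in the units of the state.
- ctrl.get_obs(): the state, without advancing time (a new reading comes with each control period).
- ctrl.get_image(name): name is "side" or "top" or "wrist"; returns a dict with "img" (420x560x3 uint8, red, green, blue), "range_z" (420x560 float32, mm along the optical axis (not along the pixel's ray), 0 where there is no reading), "fovy" (degrees; the focal length in pixels is half the picture's height over the tangent of half this angle, whatever the lens; pixels are square), "cx", "cy" (the principal point, pixels), "dist_coeffs" ([k1, k2, p1, p2, k3] as OpenCV has them; the pictures are not rectified), "camera_from_world" (4x4, takes a point from world to camera coordinates); the wrist camera has in their place "hand_eye" (4x4, takes a point from camera to tool coordinates, whose origin is the TCP and whose axes are the tool frame's). Camera axes: x right, y down, z forward; pixel columns grow to the right and rows downward; lengths in mm; the calibration is good to about 2 mm. A picture is of the moment at which its call begins: read the wrist's pose just before it.
- ctrl.close_job(): hands the job in, once; it reports no verdict.
The state is a dict: "t": time; "qpos": joint angles; "qvel": joint speeds; "joint_torque": joint torques, N m; "ee_pos": TCP position; "orientation": TCP orientation; "ft_force": force on the tool from outside, world axes, zero at the start; "moment": the same for the moment, N m; "width": finger opening in mm.
Only numpy, scipy, OpenCV 4.12 (cv2) and the standard library are available. Lean on these libraries where they do the work, as an engineer would, in place of code of your own. Each camera call takes 0.05 s, during which the arm holds its last target.

## Task

The two caps along the front edge of this acrylic sign are started but still stand proud. Turn them down gently, clockwise from above: one of them, I cannot tell which, has been started crossed and stiffens early, in the first quarter turn or less, with its cap still clear of the acrylic; do not force it, turn it back out a good quarter turn from where it stiffened and leave it there, and screw the other cap fully home on the panel. Never turn so hard that a stand-off barrel twists on the board, and leave the tools around the sign where they lie.

Things in the scene. Friction and masses are not known exactly. Their poses are not given: they have to be found in the camera images.
- sign: the sign, fixed: plywood board 220 x 320 x 18 mm, four aluminium stand-off barrels (28 mm across, 25 high) and a clear acrylic panel 180 x 280 x 5 mm, its top 48 mm above the bench. Origin: centre of the underside; x to the far edge, y along the long side to the left, z up. Caps to do: x -60, y +110 (a) and -110 mm (b), front edge; the two at x +60 mm, y +-110 are finished
- cap_a_center (a point): centre (half-way up) of the front left cap: round, knurled, aluminium, 30 mm across, 15 mm high, a dark coin slot along its x axis on top, upright on a threaded stud. It cannot be lifted off; it sinks 0.95 mm per radian turned clockwise. At first its underside is 2.3 to 2.9 mm above the panel (centre 58 mm above the bench); home it lies on the panel (centre 55.5 mm up)
- cap_b_center (a point): centre of the front right cap, in all the same as the left one
- cap_a (a joint): turn of the left cap in its barrel, rad, clockwise from above positive; starts at 0.1 to 0.8 and runs easily (0.04 N m), backwards too, down to -2.4. Crossed, it stiffens from 1.1 on by about 1 N m per rad and springs back to 1.1 if let go; good, it runs easily to 3.2, where it is home on the panel, and stiffens likewise from there. Just one of the two caps is crossed, at random
- cap_b (a joint): the same for the right cap
- barrel_a (a joint): twist of the left barrel on the backing board, rad, 0 at the start; it gives way and stays twisted when its cap is turned with more than about 0.32 N m, either way round
- barrel_b (a joint): the same for the right barrel
- squeegee: white plastic squeegee 58 x 88 x 7 mm lying flat on the acrylic between the far stand-offs; origin under its centre, to be left alone
- knife: weeding knife, a metal pen 146 mm long and 9 mm thick lying on the bench; to be left alone
- tape_roll: roll of application tape 104 mm across, 50 mm high, lying flat; to be left alone
- cap_tray: grey tray 130 x 90 x 35 mm with spare caps and barrels; to be left alone
- sprayer: white spray bottle 74 mm across, 203 mm high; to be left alone
- tape_measure: tape measure 72 x 36 x 62 mm; to be left alone

How it is judged (in metres and radians):
At the end, for the whole second after the job is handed in: the good cap is home on the panel (its joint above 3.05 rad, that is less than 0.15 mm short of home), the crossed cap is turned back out past 0 rad (1.1 rad or more back from where it stiffens), and the fingers are off the sign (((value of joint cap_a above 3.05 rad and value of joint cap_b below 0 rad) or (value of joint cap_b above 3.05 rad and value of joint cap_a below 0 rad)) and contact force between the fingers and sign below 0.1 N); the robot touches nothing.
It fails at once if a barrel is twisted on the board by more than 0.1 rad (value of joint any of barrel_a, barrel_b above 0.1 rad or value of joint any of barrel_a, barrel_b below -0.1 rad).
It fails at once if a tool or container around the sign is moved by more than 25 mm (distance of any of squeegee, knife, tape_roll, cap_tray, sprayer, tape_measure from where it was at the start of the episode above 0.025 m).
It also fails if it takes over 72 s, if anything falls off the work surface, if the arm or the gripper's body presses on something with over 40 N, if the wrist force passes 120 N, or if a joint passes its speed limit or range.

## Working session

There is one attempt and no reset: what is moved stays moved. The work goes in short steps, Python scripts to look and compute and a tool call to move; the robot and the scene stay as the last step left them, time stands still between calls to the robot, and variables do not carry over. Pictures are saved under pics/ and viewed, and the job is handed in when it is done.

Besides the shell and the picture viewer there is one more tool, called after "Call:" as name(argument=value, ...), one argument or row to a line, values as JSON. jog_arm: Moves the arm, as the interface text tells. Its arguments: {"type":"object","properties":{"steps":{"type":"array","items":{"type":"object","properties":{"turn":{"type":"array","items":{"type":"number"}},"dp":{"type":"array","items":{"type":"number"}},"claw":{"type":"number"}}}}},"required":["steps"]}

```bash
mkdir -p pics
cat > h.py <<'E'
import numpy as np, cv2
from workcell import ctrl
def K(d):
    f=210/np.tan(np.radians(d['fovy'])/2)
    return np.array([[f,0,d['cx']],[0,f,d['cy']],[0,0,1.]]), np.array(d['dist_coeffs'],float)
def w2c(d,obs=None):
    if 'camera_from_world' in d: return np.array(d['camera_from_world'])
    T=np.eye(4); T[:3,:3]=cv2.Rodrigues(np.array(obs['orientation'],float))[0]; T[:3,3]=obs['ee_pos']
    return np.linalg.inv(T@np.array(d['hand_eye']))
def ray(d,uv,obs=None):
    k,c=K(d); p=cv2.undistortPoints(np.array(uv,float).reshape(-1,1,2),k,c).reshape(-1,2)
    T=np.linalg.inv(w2c(d,obs)); dirs=np.c_[p,np.ones(len(p))]@T[:3,:3].T
    return T[:3,3],dirs
def onplane(d,uv,z,obs=None):
    o,r=ray(d,uv,obs); return o+r*((z-o[2])/r[:,2])[:,None]
def proj(d,P,obs=None):
    k,c=K(d);T=w2c(d,obs); return cv2.projectPoints(np.array(P,float).reshape(-1,1,3),cv2.Rodrigues(T[:3,:3])[0],T[:3,3],k,c)[0].reshape(-1,2)
def snap(n,tag):
    o=ctrl.get_obs(); d=ctrl.get_image(n); cv2.imwrite(f'pics/{tag}.png',d['img'][:,:,::-1]); np.save(f'pics/{tag}.npy',{'d':d,'o':o},allow_pickle=True); return d,o
def load(tag):
    x=np.load(f'pics/{tag}.npy',allow_pickle=True).item(); return x['d'],x['o']
E
python3 - <<'E'
from h import *
for n in ['top','side','wrist']:
    d,o=snap(n,n+'0'); print(n,d['fovy'],d['dist_coeffs'],d.get('hand_eye'))
print(o)
E
```

```text
top 53.79715091127776 [-0.05324635  0.          0.          0.          0.        ] None
side 57.269848334709685 [-0.0395258  0.         0.         0.         0.       ] None
wrist 70.66794742413431 [-0.06032878  0.          0.          0.          0.        ] [[ 9.99998700e-01  1.14010553e-03  1.13981758e-03 -7.82284855e-01]
 [-7.67702793e-04 -2.84942051e-01  9.58544437e-01 -1.61381729e+02]
 [ 1.41762377e-03 -9.58544067e-01 -2.84940805e-01  7.95709850e+01]
 [ 0.00000000e+00  0.00000000e+00  0.00000000e+00  1.00000000e+00]]
{'t': 0.1, 'qpos': array([-1.32502322e+00,  4.23762295e-01,  1.63061711e+00,  2.34196854e-05,
        1.08861156e+00, -1.90079809e-02]), 'qvel': array([-0.00134724, -0.00071344, -0.0018947 ,  0.00048497,  0.00050689,
        0.00061651]), 'joint_torque': array([-9.44081585e-04, -5.45618033e+01, -2.74323499e+01,  6.45395718e-02,
        1.87860400e-02, -1.32285197e-05]), 'ee_pos': array([ 163.46287193, -602.71486214,  221.97937666]), 'orientation': array([-1.32197606,  1.01273685, -1.010936  ]), 'ft_force': array([ 0.68409071, -0.02598583,  0.00439515]), 'moment': array([ 0.00913377,  0.00094046, -0.01979092]), 'width': 88.04442732370006}
```

View pics/top0.png

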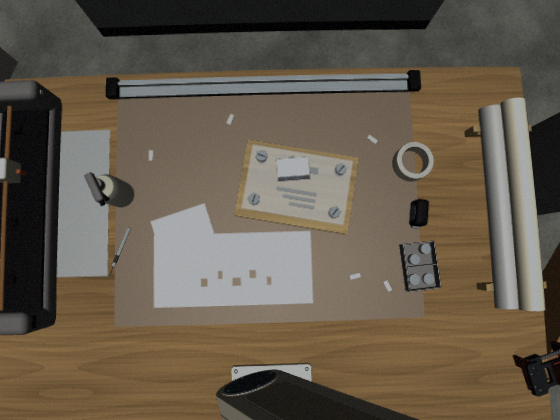

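View pics/side0.png

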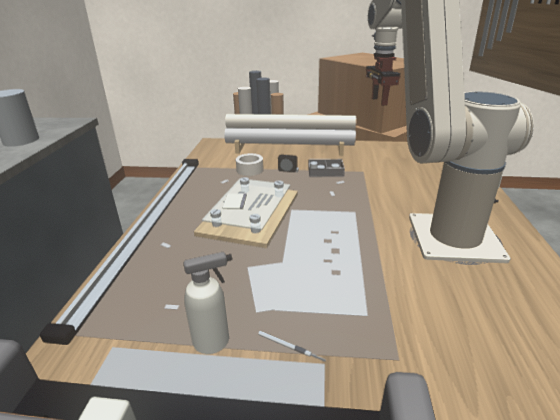

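View pics/wrist0.png

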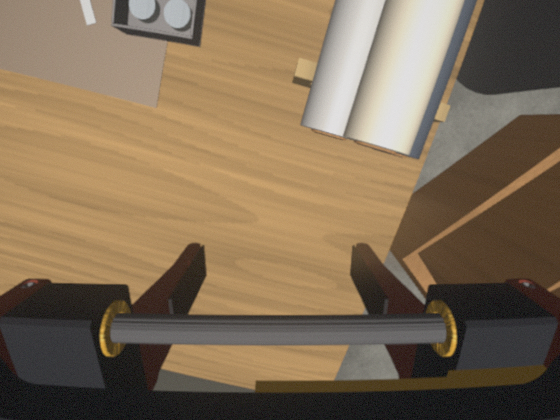

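The top view shows the sign at about (297,187), with cap a at (254,199), cap b at (334,212) and the finished far caps at (262,156) and (340,170). I'll locate the caps roughly from the top and side views, then move the wrist camera over the sign.

Run:
```python
from h import *
d,o=load('top0')
g=d['img']
cv2.imwrite('pics/topcrop.png',cv2.resize(g[130:245,225:370,::-1],None,fx=5,fy=5,interpolation=cv2.INTER_CUBIC))
print(onplane(d,[[254,199],[334,212],[262,156],[340,170]],65).round(1))
R=cv2.Rodrigues(np.array(o['orientation']))[0];print(R.round(3))
ds,_=load('side0')
print(proj(ds,onplane(d,[[254,199],[334,212],[262,156],[340,170]],65)).round(1))
gg=ds['img'];cv2.imwrite('pics/sidecrop.png',cv2.resize(gg[165:245,190:310,::-1],None,fx=6,fy=6,interpolation=cv2.INTER_CUBIC))
```

```text
[[ 553.6   32.9   65. ]
 [ 512.9 -179.9   65. ]
 [ 670.4    8.8   65. ]
 [ 626.6 -201.1   65. ]]
[[ 0.262 -0.     0.965]
 [-0.965  0.002  0.262]
 [-0.002 -1.     0.   ]]
[[256.2 215.2]
 [279.2 181.8]
 [217.  209.3]
 [245.7 178.1]]
```

View pics/topcrop.png

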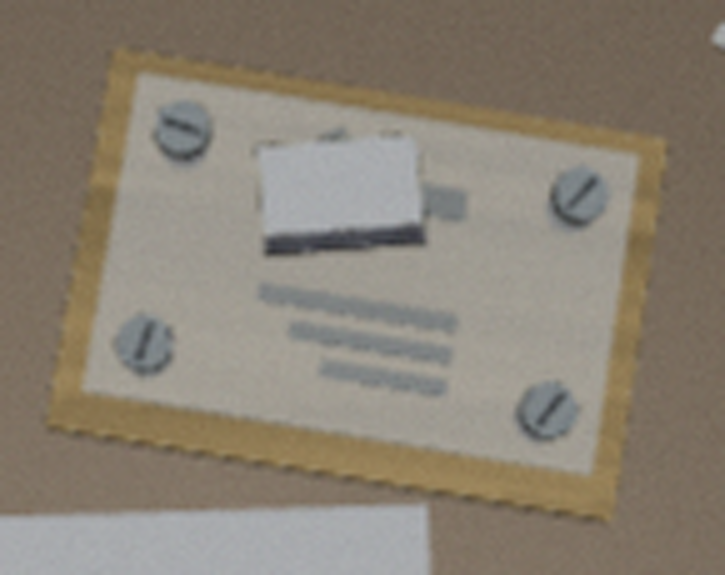

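View pics/sidecrop.png

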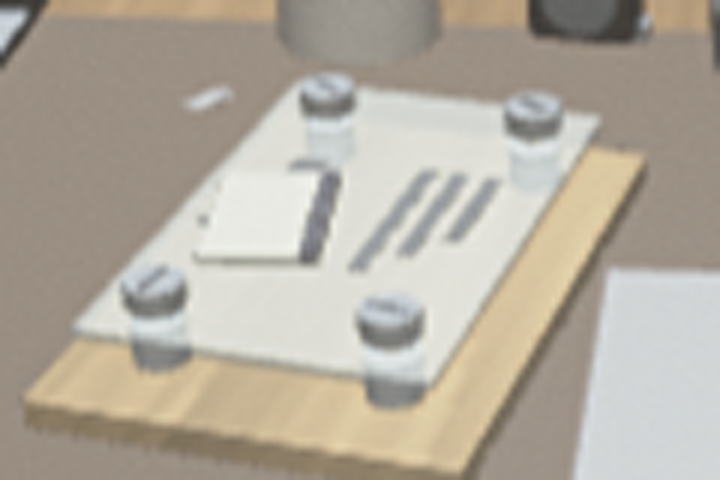

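The top crop shows slot a nearly along the sign's x axis. Slot b is turned about 25° clockwise from it. I'll move the wrist over the sign.

Call:
jog_arm(
  steps=[
    {"dp": [0.25, 0.5, 0], "turn": [0, 0, 0], "claw": 1},
    {"dp": [0.5, 1, 0], "turn": [0, 0, 0], "claw": 1},
    {"dp": [0.5, 1, 0], "turn": [0, 0, 0], "claw": 1},
  ],
)

```text
t: 0.4
ee_pos: [204.5, -517.5, 221.0]
orientation: [-1.319, 1.014, -1.007]
ft_force: [-0.4, 0.2, -0.6]
width: 87.8
```

Call:
jog_arm(
  steps=[
    {"dp": [0.25, 0.5, 0], "turn": [0, 0, 0], "claw": 1},
    {"dp": [0.5, 1, 0], "turn": [0, 0, 0], "claw": 1},
    {"dp": [0.5, 1, 0], "turn": [0, 0, 0], "claw": 1},
  ],
)

```text
t: 0.65
ee_pos: [245.2, -433.2, 220.5]
orientation: [-1.317, 1.015, -1.003]
ft_force: [-0.1, -1.3, -0.4]
width: 88.0
```

Call:
jog_arm(
  steps=[
    {"dp": [0.25, 0.5, 0], "turn": [0, 0, 0], "claw": 1},
    {"dp": [0.5, 1, 0], "turn": [0, 0, 0], "claw": 1},
    {"dp": [0.5, 1, 0], "turn": [0, 0, 0], "claw": 1},
  ],
)

```text
t: 0.9
ee_pos: [285.8, -349.6, 220.2]
orientation: [-1.317, 1.015, -1.0]
ft_force: [-0.7, -0.7, 0.3]
width: 88.1
```

Call:
jog_arm(
  steps=[
    {"dp": [0.25, 0.5, 0], "turn": [0, 0, 0], "claw": 1},
    {"dp": [0.5, 1, 0], "turn": [0, 0, 0], "claw": 1},
    {"dp": [0.5, 1, 0], "turn": [0, 0, 0], "claw": 1},
  ],
)

```text
t: 1.15
ee_pos: [326.9, -266.6, 220.1]
orientation: [-1.317, 1.013, -0.998]
ft_force: [-0.1, 0.8, -0.2]
width: 87.6
```

Call:
jog_arm(
  steps=[
    {"dp": [0.25, 0.5, 0], "turn": [0, 0, 0], "claw": 1},
    {"dp": [0.5, 1, 0], "turn": [0, 0, 0], "claw": 1},
    {"dp": [0.5, 1, 0], "turn": [0, 0, 0], "claw": 1},
  ],
)

```text
t: 1.4
ee_pos: [368.6, -184.0, 220.4]
orientation: [-1.317, 1.011, -0.996]
ft_force: [-0.7, -1.6, -1.2]
width: 87.8
```

Call:
jog_arm(
  steps=[
    {"dp": [0.25, 0.5, 0], "turn": [0, 0, 0], "claw": 1},
    {"dp": [0.5, 1, 0], "turn": [0, 0, 0], "claw": 1},
    {"dp": [0.5, 1, 0], "turn": [0, 0, 0], "claw": 1},
  ],
)

```text
t: 1.65
ee_pos: [410.9, -101.6, 220.8]
orientation: [-1.317, 1.007, -0.995]
ft_force: [-1.0, -0.4, 0.2]
width: 88.1
```

Call:
jog_arm(
  steps=[
    {"dp": [0.3, 0.2, 0.2], "turn": [0, 0, 0], "claw": 1},
    {"dp": [0.3, 0.2, 0.2], "turn": [0, 0, 0], "claw": 1},
    {"dp": [0.3, 0.2, 0.2], "turn": [0, 0, 0], "claw": 1},
  ],
)

```text
t: 1.9
ee_pos: [436.5, -86.2, 237.4]
orientation: [-1.317, 1.004, -0.995]
ft_force: [0.4, -0.4, 0.6]
width: 87.9
```

Run:
```python
from h import *
d,o=snap('wrist','w1')
R=cv2.Rodrigues(np.array(o['orientation']))[0];print(R.round(4),o['ee_pos'],o['moment'],o['qvel'],o['qpos'])
t,_=load('top0')
P=onplane(t,[[254,199],[334,212],[262,156],[340,170]],65)
print(proj(d,P,o).round(1))
```

```text
[[ 0.2756  0.0022  0.9613]
 [-0.9612  0.0119  0.2756]
 [-0.0108 -0.9999  0.0054]] [436.46875624 -86.16818802 237.36339762] [0.04250613 0.036163   0.05093205] [-0.0299766  -0.00277082  0.05049106 -0.00329692  0.00196634 -0.00597825] [-0.23005372  0.13417051  1.99722076  0.01421749  1.01083181  1.05394836]
[[201.5  60.9]
 [379.2 155.6]
 [253.  -53.8]
 [435.6  57.2]]
```

View pics/w1.png

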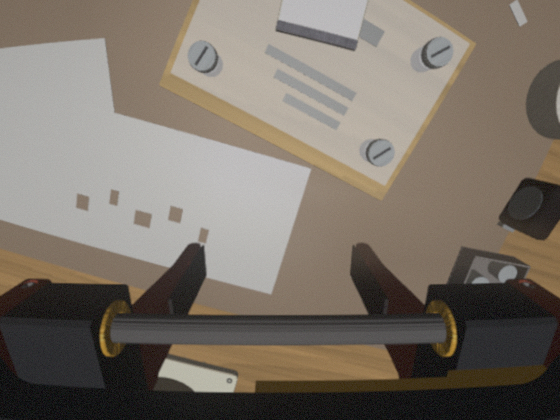

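The wrist picture shows cap a at about (203,57) and cap b at about (379,152), both with clear slots. I'll take a second wrist view to triangulate.

Call:
jog_arm(
  steps=[
    {"dp": [0.15, -0.5, -0.2], "turn": [0.004, 0, 0], "claw": 1},
    {"dp": [0.3, -0.9, -0.4], "turn": [0.004, 0, 0], "claw": 1},
    {"dp": [0.3, -0.9, -0.4], "turn": [0.004, 0, 0], "claw": 1},
    {"dp": [0.3, -0.9, -0.4], "turn": [0.004, 0, 0], "claw": 1},
    {"dp": [0.3, -0.9, -0.4], "turn": [0.004, 0, 0], "claw": 1},
  ],
)

```text
t: 2.37
ee_pos: [457.6, -159.1, 204.1]
orientation: [-1.307, 1.015, -0.987]
ft_force: [0.2, 1.0, 0.3]
width: 87.8
```

Run:
```python
from h import *
d,o=snap('wrist','w2')
R=cv2.Rodrigues(np.array(o['orientation']))[0];print(R.round(4),o['ee_pos'],o['qvel'].round(3))
t,_=load('top0')
P=onplane(t,[[254,199],[334,212],[262,156],[340,170]],65)
p2=proj(d,P,o); print(p2)
d1,o1=load('w1'); p1=proj(d1,P,o1)
rows=[]
for dd,pp in((d1,p1),(d,p2)):
    row=[]
    for c in pp[:2]:
        x,y=c.astype(int); x=np.clip(x,35,525);y=np.clip(y,35,385); print(x-35,y-35)
        row.append(cv2.resize(dd['img'][y-35:y+35,x-35:x+35,::-1],(290,290),interpolation=cv2.INTER_CUBIC))
    rows.append(np.hstack(row))
cv2.imwrite('pics/crops.png',np.vstack(rows))
```

```text
[[ 0.2721 -0.0017  0.9623]
 [-0.9619  0.0257  0.2721]
 [-0.0252 -0.9997  0.0053]] [ 457.57751655 -159.11064676  204.05824915] [ 0.025 -0.024  0.001  0.002  0.001  0.   ]
[[117.00868045  57.14519998]
 [316.6306969  158.31344679]
 [165.75190847 -70.00152678]
 [375.67195945  46.57605404]]
166 25
344 120
82 22
281 123
```

View pics/crops.png

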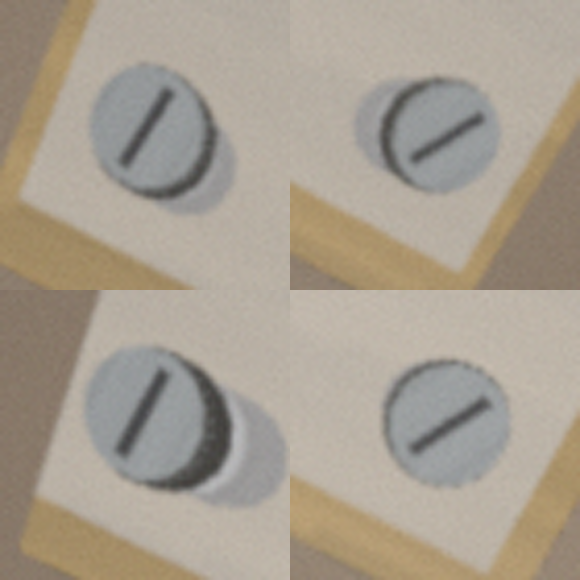

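View pics/w2.png

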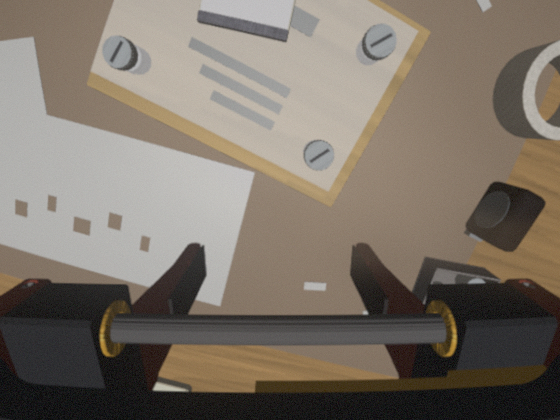

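The crops show both slots cleanly. Slot centres lie on the cap axis at the top face, so I'll segment those and triangulate.

```bash
cat >> h.py <<'E'
def slots(d,uv0,r=16,th=110):
    g=d['img'].astype(float).mean(2); out=[]
    for u,v in uv0:
        x0,y0=int(u)-r,int(v)-r; c=g[y0:y0+2*r+1,x0:x0+2*r+1]
        c=cv2.resize(c,None,fx=4,fy=4,interpolation=cv2.INTER_CUBIC)
        m=(c<th).astype(np.uint8); n,l,s,ce=cv2.connectedComponentsWithStats(m)
        best=min([i for i in range(1,n) if s[i,4]>60],key=lambda i:np.hypot(*(ce[i]-2*c.shape[0]/4)))
        ys,xs=np.where(l==best)
        w=th-c[ys,xs]; cx,cy=np.average(xs,weights=w),np.average(ys,weights=w)
        C=np.cov(np.c_[xs,ys].T,aweights=w); ev,V=np.linalg.eigh(C); a=V[:,1]
        L=2*np.sqrt(3*ev[1])/4
        ctr=np.array([x0+(cx+.5)/4-.5,y0+(cy+.5)/4-.5])
        out.append((ctr,a,L,np.sqrt(12*ev[0])/4,s[best,4]/16))
    return out
def triang(obsv):
    A=np.zeros((3,3));b=np.zeros(3)
    for o,r in obsv:
        r=r/np.linalg.norm(r);M=np.eye(3)-np.outer(r,r);A+=M;b+=M@o
    p=np.linalg.solve(A,b); return p,[np.linalg.norm((np.eye(3)-np.outer(r,r)/(r@r))@(p-o)) for o,r in obsv]
E
python3 - <<'E'
from h import *
S=[]
for tag,uv in (('w1',[[203,57],[379,152],[437,52]]),('w2',[[120,52],[319,155],[380,41]])):
    d,o=load(tag); s=slots(d,uv); S.append((d,o,s))
    for c,a,L,W,n in s:
        p=onplane(d,[c-a*L/2.5,c+a*L/2.5],65.5,o); v=p[1]-p[0]; ang=np.degrees(np.arctan2(v[1],v[0]))
        if ang>90: ang-=180
        if ang<-90: ang+=180
        print(tag,c.round(1),'L %.1f W %.1f n %.0f'%(L,W,n),'xy@65.5',onplane(d,[c],65.5,o)[0][:2].round(1),'ang %.1f'%ang)
for i in range(3):
    print(i,triang([(ray(d,[s[i][0]],o)[0],ray(d,[s[i][0]],o)[1][0]) for d,o,s in S]))
d,o,s=S[1]
z=d['range_z'];
for c in s: print(z[int(c[0][1])-2:int(c[0][1])+3,int(c[0][0])+5].round(1))
E
```

```text
w1 [200.9  55.3] L 20.0 W 2.1 n 57 xy@65.5 [558.7  34.6] ang -20.7
w1 [381.3 152.9] L 19.2 W 1.7 n 42 xy@65.5 [ 516.4 -181. ] ang -40.6
w1 [440.1  51.1] L 19.7 W 1.9 n 51 xy@65.5 [ 633.4 -203.1] ang -44.6
w2 [115.8  51.4] L 21.2 W 2.4 n 70 xy@65.5 [558.5  34.6] ang -20.4
w2 [319.2 155.2] L 20.5 W 1.8 n 49 xy@65.5 [ 516.7 -181.3] ang -40.3
w2 [381.2  39.7] L 22.2 W 2.0 n 63 xy@65.5 [ 633.5 -203.8] ang -44.9
0 (array([558.5379974 ,  34.40640753,  65.90260995]), [np.float64(0.11380623357905925), np.float64(0.11380623357883296)])
1 (array([ 516.49720176, -181.58015298,   63.65574518]), [np.float64(0.07135340845397019), np.float64(0.07135340845400465)])
2 (array([ 634.60007524, -204.55389006,   62.06345215]), [np.float64(0.012847546734259715), np.float64(0.012847546734365008)])
[271.5 272.2 272.7 272.3 272. ]
[295.1 295.2 294.3 295.3 296.4]
[265.2 265.9 265.6 267.5 266.6]
```

Both caps are located: a (558.6, 34.5), b (516.6, −181.2). They are 219.8 mm apart, which agrees with the 220 mm given, so the sign yaw is −11.0°. The slot angles give the caps at about 0.17 rad (a) and 0.51 rad (b). I'll start with cap a, with the wrist wound back far enough to do the whole turn in one grasp.

```bash
cat >> h.py <<'E'
from scipy.spatial.transform import Rotation as Ro
def need(pos,yaw,o=None):
    o=o or ctrl.get_obs()
    R=Ro.from_rotvec(o['orientation']).as_matrix(); z=np.array([np.cos(yaw),np.sin(yaw),0]); y=np.array([0,0,-1.]); x=np.cross(y,z)
    T=np.c_[x,y,z]
    print('dp',((np.array(pos)-o['ee_pos'])/80).round(3),'turn',(Ro.from_matrix(T@R.T).as_rotvec()/np.pi).round(4))
def st():
    o=ctrl.get_obs(); R=Ro.from_rotvec(o['orientation']).as_matrix()
    print('t %.2f'%o['t'],'pos',o['ee_pos'].round(1),'yaw %.3f'%np.arctan2(R[1,2],R[0,2]),'tilt',R[:2,1].round(4),'q',o['qpos'].round(2),'F',o['ft_force'].round(2),'M',o['moment'].round(3),'w %.1f'%o['width'])
    return o
E
python3 - <<'E'
from h import *
need([558.6,34.5,110],2.8); st()
E
```

```text
dp [ 1.259  2.414 -1.181] turn [-0.0029 -0.0103  0.8031]
t 2.42 pos [ 457.9 -158.6  204.5] yaw 0.277 tilt [-0.0009  0.0253] q [-0.37  0.25  1.94  0.03  0.96  0.9 ] F [ 0.26 -0.43 -0.01] M [-0.027 -0.016  0.085] w 87.9
```

Call:
jog_arm(
  steps=[
    {"dp": [0.1, 0.2, 0], "turn": [0, 0, 0.039], "claw": 1},
    {"dp": [0.2, 0.4, 0], "turn": [0, 0, 0.078], "claw": 1},
    {"dp": [0.3, 0.5, 0], "turn": [0, 0, 0.117], "claw": 1},
    {"dp": [0.4, 0.6, 0], "turn": [0, 0, 0.156], "claw": 1},
    {"dp": [0.5, 0.8, 0], "turn": [0, 0, 0.195], "claw": 1},
    {"dp": [0.6, 1, 0], "turn": [0, 0, 0.234], "claw": 1},
    {"dp": [0.6, 1, 0], "turn": [0, 0, 0.273], "claw": 1},
    {"dp": [0.6, 1, 0], "turn": [0, 0, 0.312], "claw": 1},
    {"dp": [0.6, 1, 0], "turn": [0, 0, 0.351], "claw": 1},
    {"dp": [0.6, 1, 0], "turn": [0, 0, 0.39], "claw": 1},
    {"dp": [0.6, 1, 0], "turn": [0, 0, 0.4], "claw": 1},
  ],
)

```text
t: 3.33
ee_pos: [505.4, -77.7, 205.3]
orientation: [-1.564, 0.042, -0.005]
ft_force: [0.3, 0.1, -0.5]
width: 87.8
```

Call:
jog_arm(
  steps=[
    {"dp": [0.1, 0.2, 0], "turn": [0, 0, 0.039], "claw": 1},
    {"dp": [0.2, 0.4, 0], "turn": [0, 0, 0.078], "claw": 1},
    {"dp": [0.3, 0.5, 0], "turn": [0, 0, 0.117], "claw": 1},
    {"dp": [0.4, 0.6, 0], "turn": [0, 0, 0.156], "claw": 1},
    {"dp": [0.5, 0.8, 0], "turn": [0, 0, 0.195], "claw": 1},
    {"dp": [0.6, 1, 0], "turn": [0, 0, 0.234], "claw": 1},
    {"dp": [0.6, 1, 0], "turn": [0, 0, 0.273], "claw": 1},
    {"dp": [0.6, 1, 0], "turn": [0, 0, 0.312], "claw": 1},
    {"dp": [0.6, 1, 0], "turn": [0, 0, 0.351], "claw": 1},
    {"dp": [0.6, 1, 0], "turn": [0, 0, 0.39], "claw": 1},
    {"dp": [0.6, 1, 0], "turn": [0, 0, 0.4], "claw": 1},
  ],
)

```text
t: 4.25
ee_pos: [552.6, 3.1, 206.0]
orientation: [-1.359, -0.941, 0.978]
ft_force: [0.4, 0.4, -0.1]
width: 87.6
```

Run:
```python
from h import *
need([558.6,34.5,110],2.8); st()
```

```text
dp [ 0.075  0.393 -1.2  ] turn [ 0.0066 -0.0041 -0.0018]
t 4.25 pos [552.6   3.1 206. ] yaw 2.806 tilt [-0.0129 -0.0206] q [-0.    0.34  1.8  -0.02  1.01 -1.23] F [ 0.4   0.4  -0.12] M [ 0.07  -0.133 -0.021] w 87.6
```

Call:
jog_arm(
  steps=[
    {"dp": [0.075, 0.39, -0.3], "turn": [0.0066, -0.004, -0.0018], "claw": 1},
    {"dp": [0.075, 0.39, -0.7], "turn": [0.0066, -0.004, -0.0018], "claw": 1},
    {"dp": [0.075, 0.39, -1], "turn": [0.0066, -0.004, -0.0018], "claw": 1},
    {"dp": [0.075, 0.39, -1], "turn": [0.0066, -0.004, -0.0018], "claw": 1},
    {"dp": [0.075, 0.39, -1], "turn": [0.0066, -0.004, -0.0018], "claw": 1},
    {"dp": [0.075, 0.39, -1], "turn": [0.0066, -0.004, -0.0018], "claw": 1},
  ],
)

```text
t: 4.75
ee_pos: [559.2, 34.5, 127.6]
orientation: [-1.352, -0.955, 0.953]
ft_force: [-0.3, -0.9, -0.4]
width: 87.4
```

Run:
```python
from h import *
d,o=snap('wrist','w3')
need([558.6,34.5,53],2.8); st()
print(proj(d,[[558.6,34.5,65.5]],o), proj(d,[o['ee_pos']],o))
```

```text
dp [-0.013  0.001 -0.937] turn [-0.0001  0.0008 -0.0001]
t 4.80 pos [559.7  34.4 128. ] yaw 2.800 tilt [0.0024 0.0003] q [ 0.04  0.46  1.84  0.    0.84 -1.19] F [ 0.63 -0.4   1.03] M [ 0.04  -0.133  0.046] w 88.2
[[275.80689047 224.69189468]] [[275.50713405 259.6221345 ]]
```

View pics/w3.png

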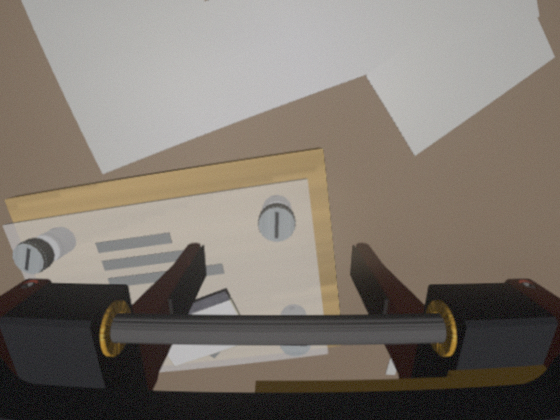

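The cap sits at about (276,222), between the fingers and close to the predicted (276,225). I'll check the slot offset numerically, then descend.

Run:
```python
from h import *
d,o=load('w3')
for c,a,L,W,n in slots(d,[[276,222]],r=14): print(c,onplane(d,[c],65.5,o),L,W); p=onplane(d,[c-a*L/2.5,c+a*L/2.5],65.5,o); v=p[1]-p[0]; print(np.degrees(np.arctan2(v[1],v[0])))
```

```text
[276.29887274 223.88600724] [[558.09080301  35.09708833  65.5       ]] 23.981669588409066 2.2719467767310024
-20.610698959767447
```

Call:
jog_arm(
  steps=[
    {"dp": [-0.01, 0.005, -0.25], "turn": [0, 0.0008, 0], "claw": 0.8},
    {"dp": [-0.016, 0.005, -0.5], "turn": [0, 0.0008, 0], "claw": 0.7},
    {"dp": [-0.016, 0.005, -0.75], "turn": [0, 0.0008, 0], "claw": 0.6},
    {"dp": [-0.016, 0.005, -0.93], "turn": [0, 0.0008, 0], "claw": 0.6},
    {"dp": [-0.016, 0.005, -0.93], "turn": [0, 0.0008, 0], "claw": 0.6},
    {"dp": [-0.016, 0.005, -0.93], "turn": [0, 0.0008, 0], "claw": 0.6},
    {"dp": [-0.016, 0.005, -0.93], "turn": [0, 0.0008, 0], "claw": 0.6},
  ],
)

```text
t: 5.38
ee_pos: [559.6, 34.8, 55.3]
orientation: [-1.353, -0.956, 0.952]
ft_force: [-0.3, 0.5, 0.6]
width: 52.4
```

Run:
```python
from h import *
need([558.4,34.8,53.0],2.8); st()
```

```text
dp [-0.016  0.    -0.028] turn [-0.0001  0.0008 -0.0001]
t 5.38 pos [559.6  34.8  55.3] yaw 2.800 tilt [0.0025 0.0004] q [ 0.04  0.57  1.87  0.    0.7  -1.19] F [-0.33  0.54  0.56] M [ 0.01  -0.158  0.05 ] w 52.4
```

Call:
jog_arm(
  steps=[
    {"dp": [-0.03, 0, -0.03], "turn": [0, 0.001, 0], "claw": 0.6},
    {"dp": [-0.03, 0, -0.03], "turn": [0, 0.001, 0], "claw": 0.6},
    {"dp": [-0.03, 0, -0.03], "turn": [0, 0.001, 0], "claw": 0.6},
  ],
)

```text
t: 5.63
ee_pos: [557.7, 34.8, 53.8]
orientation: [-1.352, -0.955, 0.953]
ft_force: [0.4, 0.7, -1.0]
width: 52.5
```

Run:
```python
from h import *
st()
```

```text
t 5.63 pos [557.7  34.8  53.8] yaw 2.800 tilt [0.0007 0.0004] q [ 0.04  0.58  1.87  0.    0.7  -1.19] F [ 0.36  0.69 -0.98] M [ 0.006 -0.132 -0.049] w 52.5
```

Call:
jog_arm(
  steps=[
    {"dp": [0, 0, 0], "turn": [0, 0, 0], "claw": 0.4},
    {"dp": [0, 0, 0], "turn": [0, 0, 0], "claw": 0.3},
    {"dp": [0, 0, 0], "turn": [0, 0, 0], "claw": 0},
    {"dp": [0, 0, 0], "turn": [0, 0, 0], "claw": 0},
    {"dp": [0, 0, 0], "turn": [0, 0, 0], "claw": 0},
    {"dp": [0, 0, 0], "turn": [0, 0, 0], "claw": 0},
    {"dp": [0, 0, 0], "turn": [0, 0, 0], "claw": 0},
  ],
)

```text
t: 6.22
ee_pos: [557.5, 34.3, 53.8]
orientation: [-1.352, -0.954, 0.954]
ft_force: [-1.7, -5.0, 2.4]
width: 29.0
```

Run:
```python
from h import *
snap('wrist','w4')
st()
```

```text
t 6.27 pos [557.6  34.3  53.8] yaw 2.800 tilt [ 0.0004 -0.0001] q [ 0.04  0.58  1.87 -0.    0.7  -1.19] F [-1.63 -5.62  3.01] M [-0.851  0.089  0.016] w 29.1
```

View pics/w4.png

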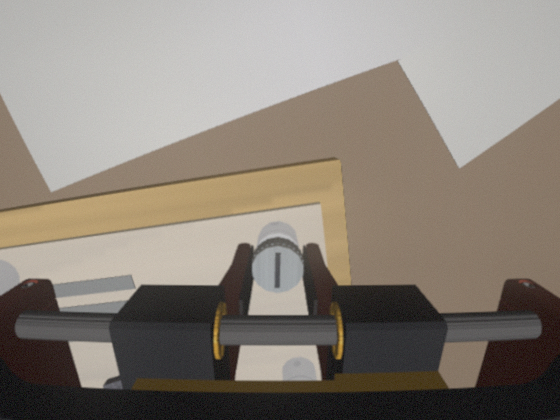

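Cap a is gripped at 29 mm opening, and its slot is visible at (277,268). I'll turn it clockwise in small portions and watch Mz.

Call:
jog_arm(
  steps=[
    {"dp": [0, 0, -0.001], "turn": [0, 0, -0.025], "claw": 0},
    {"dp": [0, 0, -0.002], "turn": [0, 0, -0.05], "claw": 0},
    {"dp": [0, 0, -0.003], "turn": [0, 0, -0.075], "claw": 0},
    {"dp": [0, 0, -0.004], "turn": [0, 0, -0.1], "claw": 0},
    {"dp": [0, 0, -0.005], "turn": [0, 0, -0.127], "claw": 0},
    {"dp": [0, 0, -0.005], "turn": [0, 0, -0.127], "claw": 0},
  ],
)

```text
t: 6.77
ee_pos: [557.6, 34.3, 53.5]
orientation: [-1.473, -0.647, 0.646]
ft_force: [-0.7, -2.5, 1.4]
width: 29.4
```

```bash
cat >> h.py <<'E'
def slotyaw(d,o,uv=(277,268),r=14,z=65):
    c,a,L,W,n=slots(d,[uv],r=r)[0]
    p=onplane(d,[c-a*L/2.5,c+a*L/2.5],z,o); v=p[1]-p[0]; g=np.degrees(np.arctan2(v[1],v[0]))
    sy=-11.04; j=np.radians((sy-g)%180); 
    print('slot',c.round(1),'L %.1f W %.1f'%(L,W),'yaw deg %.1f'%g,'joint mod pi %.3f / %.3f'%(j,j-np.pi),'xy',onplane(d,[c],z,o)[0][:2].round(1))
E
python3 - <<'E'
from h import *
slotyaw(*load('w4'))
d,o=snap('wrist','w5'); slotyaw(d,o); st()
E
```

```text
slot [277.2 268.7] L 28.8 W 3.5 yaw deg -20.6 joint mod pi 0.166 / -2.976 xy [558.1  35.2]
slot [277.4 268.9] L 28.7 W 3.3 yaw deg -43.5 joint mod pi 0.566 / -2.575 xy [558.2  35.5]
t 6.82 pos [557.6  34.3  53.4] yaw 2.403 tilt [ 0.0003 -0.0002] q [ 0.04  0.58  1.87 -0.    0.7  -0.79] F [ 0.22 -1.91  2.88] M [-0.401 -0.026 -0.042] w 28.9
```

Call:
jog_arm(
  steps=[
    {"dp": [0, 0, -0.001], "turn": [0, 0, -0.025], "claw": 0},
    {"dp": [0, 0, -0.002], "turn": [0, 0, -0.05], "claw": 0},
    {"dp": [0, 0, -0.003], "turn": [0, 0, -0.075], "claw": 0},
    {"dp": [0, 0, -0.004], "turn": [0, 0, -0.1], "claw": 0},
    {"dp": [0, 0, -0.005], "turn": [0, 0, -0.127], "claw": 0},
    {"dp": [0, 0, -0.005], "turn": [0, 0, -0.127], "claw": 0},
  ],
)

```text
t: 7.32
ee_pos: [557.7, 34.3, 53.1]
orientation: [-1.544, -0.34, 0.339]
ft_force: [-1.0, -1.8, 2.5]
width: 29.5
```

Run:
```python
from h import *
d,o=snap('wrist','w6'); slotyaw(d,o); st(); print(o['moment'])
```

```text
slot [277.4 268.8] L 29.0 W 3.4 yaw deg -66.4 joint mod pi 0.966 / -2.176 xy [558.4  35.9]
t 7.37 pos [557.8  34.3  53.1] yaw 2.007 tilt [ 0.0006 -0.0003] q [ 0.04  0.58  1.87 -0.    0.7  -0.4 ] F [-1.15 -1.96  1.6 ] M [-0.311 -0.121 -0.015] w 29.0
[-0.34458556 -0.1481881  -0.00426439]
```

Call:
jog_arm(
  steps=[
    {"dp": [0, 0, -0.001], "turn": [0, 0, -0.015], "claw": 0},
    {"dp": [0, 0, -0.002], "turn": [0, 0, -0.03], "claw": 0},
    {"dp": [0, 0, -0.002], "turn": [0, 0, -0.045], "claw": 0},
    {"dp": [0, 0, -0.002], "turn": [0, 0, -0.045], "claw": 0},
  ],
)

```text
t: 7.7
ee_pos: [557.8, 34.3, 53.0]
orientation: [-1.559, -0.234, 0.233]
ft_force: [-1.6, -2.2, 2.2]
width: 29.2
```

Run:
```python
from h import *
d,o=snap('wrist','w7'); slotyaw(d,o); print(o['moment'])
for i in range(3): ctrl.get_image('wrist'); st()
```

```text
slot [277.5 268.9] L 28.9 W 3.4 yaw deg -74.1 joint mod pi 1.100 / -2.042 xy [558.5  36. ]
[-0.42348797 -0.17312338 -0.03717001]
t 7.80 pos [557.8  34.3  53. ] yaw 1.870 tilt [ 0.0006 -0.0003] q [ 0.04  0.58  1.87 -0.    0.7  -0.26] F [ 0.18 -2.24  1.55] M [-0.341 -0.124 -0.002] w 29.0
t 7.85 pos [557.8  34.3  53. ] yaw 1.869 tilt [ 0.0007 -0.0003] q [ 0.04  0.58  1.87 -0.    0.7  -0.26] F [ 0.74 -2.2   2.34] M [-0.427 -0.083  0.034] w 28.9
t 7.90 pos [557.8  34.3  53. ] yaw 1.868 tilt [ 0.0006 -0.0003] q [ 0.04  0.58  1.87 -0.    0.7  -0.26] F [-0.75 -1.72  2.35] M [-0.367 -0.102  0.031] w 29.4
```

Call:
jog_arm(
  steps=[
    {"dp": [0, 0, -0.001], "turn": [0, 0, -0.016], "claw": 0},
    {"dp": [0, 0, -0.001], "turn": [0, 0, -0.032], "claw": 0},
    {"dp": [0, 0, -0.001], "turn": [0, 0, -0.032], "claw": 0},
  ],
)

```text
t: 8.15
ee_pos: [557.8, 34.3, 52.9]
orientation: [-1.566, -0.155, 0.154]
ft_force: [-0.4, -1.7, 2.8]
width: 29.3
```

Run:
```python
from h import *
d,o=snap('wrist','w8'); slotyaw(d,o); print(o['moment'])
for i in range(4): ctrl.get_image('wrist'); st()
```

```text
slot [277.5 268.8] L 28.9 W 3.4 yaw deg -79.9 joint mod pi 1.201 / -1.940 xy [558.7  36.1]
[-0.47273205 -0.09852809 -0.01679557]
t 8.25 pos [557.8  34.3  52.9] yaw 1.770 tilt [ 0.0006 -0.0004] q [ 0.04  0.58  1.87 -0.    0.7  -0.16] F [ 0.26 -3.33  1.24] M [-0.383 -0.103 -0.042] w 29.2
t 8.30 pos [557.9  34.3  52.9] yaw 1.770 tilt [ 0.0007 -0.0004] q [ 0.04  0.58  1.87 -0.    0.7  -0.16] F [-0.7  -2.52  2.23] M [-0.458 -0.087 -0.039] w 29.0
t 8.35 pos [557.8  34.3  52.9] yaw 1.770 tilt [ 0.0007 -0.0004] q [ 0.04  0.58  1.87 -0.    0.7  -0.16] F [-1.16 -2.87  1.59] M [-0.37  -0.163  0.015] w 29.0
t 8.40 pos [557.9  34.3  52.9] yaw 1.769 tilt [ 0.0007 -0.0004] q [ 0.04  0.58  1.87 -0.    0.7  -0.16] F [ 0.39 -1.95  0.93] M [-0.385 -0.156  0.071] w 29.0
```

Call:
jog_arm(
  steps=[
    {"dp": [0, 0, -0.001], "turn": [0, 0, -0.015], "claw": 0},
    {"dp": [0, 0, -0.001], "turn": [0, 0, -0.03], "claw": 0},
    {"dp": [0, 0, -0.001], "turn": [0, 0, -0.03], "claw": 0},
  ],
)

```text
t: 8.65
ee_pos: [557.9, 34.3, 52.8]
orientation: [-1.57, -0.082, 0.081]
ft_force: [-1.0, -1.9, 0.9]
width: 29.0
```

Run:
```python
from h import *
d,o=snap('wrist','w9'); slotyaw(d,o); print(o['moment'])
m=[o['moment'][2]]
for i in range(5): ctrl.get_image('wrist'); m.append(st()['moment'][2])
print(np.mean(m))
```

```text
slot [277.5 268.9] L 28.8 W 3.4 yaw deg -85.2 joint mod pi 1.294 / -1.848 xy [558.8  36.1]
[-0.44778595 -0.14138627  0.01305744]
t 8.75 pos [557.9  34.3  52.8] yaw 1.677 tilt [ 0.0007 -0.0005] q [ 0.04  0.58  1.87 -0.    0.7  -0.07] F [-0.97 -3.15  2.01] M [-0.448 -0.12  -0.045] w 29.4
t 8.80 pos [557.8  34.3  52.8] yaw 1.677 tilt [ 0.0006 -0.0005] q [ 0.04  0.58  1.87 -0.    0.7  -0.07] F [-1.   -2.4   1.38] M [-0.411 -0.115  0.035] w 29.2
t 8.85 pos [557.9  34.3  52.8] yaw 1.677 tilt [ 0.0006 -0.0005] q [ 0.04  0.58  1.87 -0.    0.7  -0.06] F [-0.96 -2.98  1.43] M [-0.446 -0.212 -0.063] w 29.3
t 8.90 pos [557.9  34.3  52.8] yaw 1.676 tilt [ 0.0006 -0.0005] q [ 0.04  0.58  1.87 -0.    0.7  -0.06] F [ 0.12 -2.96  1.89] M [-0.442 -0.177  0.014] w 29.4
t 8.95 pos [557.9  34.3  52.8] yaw 1.676 tilt [ 0.0006 -0.0005] q [ 0.04  0.58  1.87 -0.    0.7  -0.06] F [ 0.27 -1.46  2.01] M [-0.464 -0.194  0.04 ] w 29.3
-0.0009722724708243168
```

Call:
jog_arm(
  steps=[
    {"dp": [0, 0, -0.001], "turn": [0, 0, -0.013], "claw": 0},
    {"dp": [0, 0, -0.001], "turn": [0, 0, -0.025], "claw": 0},
    {"dp": [0, 0, -0.001], "turn": [0, 0, -0.025], "claw": 0},
  ],
)

```text
t: 9.2
ee_pos: [557.9, 34.3, 52.7]
orientation: [-1.571, -0.021, 0.02]
ft_force: [0.1, -2.7, 0.7]
width: 29.2
```

Run:
```python
from h import *
d,o=snap('wrist','w10'); slotyaw(d,o)
m=[o['moment'][2]];j=[]
for i in range(5): ctrl.get_image('wrist'); o=ctrl.get_obs();m.append(o['moment'][2]);j.append(o['joint_torque'][5])
print(m,np.mean(m),j); st()
```

```text
slot [277.5 268.8] L 28.9 W 3.3 yaw deg -89.6 joint mod pi 1.371 / -1.770 xy [558.9  36.2]
[np.float64(-0.07506580466160058), np.float64(-0.08555738291755006), np.float64(-0.04220421562794355), np.float64(-0.04485864169246981), np.float64(-0.0007499961523108559), np.float64(-0.002708588378025097)] -0.04185743823831666 [np.float64(0.04395897500216961), np.float64(-0.00982714322162792), np.float64(-0.0034404604230076075), np.float64(-0.0034874892298830673), np.float64(-0.00013420271443465026)]
t 9.50 pos [557.9  34.3  52.7] yaw 1.598 tilt [ 0.0007 -0.0006] q [ 0.04  0.58  1.87 -0.    0.7   0.01] F [-0.11 -2.89  2.57] M [-0.504 -0.131 -0.003] w 29.0
```

There is no stiffening at 1.37 rad: Mz and the joint-6 torque are both around 0. A crossed cap would read about 0.27 N m here, so cap a is the good one. I'll run it on down.

Call:
jog_arm(
  steps=[
    {"dp": [0, 0, -0.001], "turn": [0, 0, -0.03], "claw": 0},
    {"dp": [0, 0, -0.002], "turn": [0, 0, -0.06], "claw": 0},
    {"dp": [0, 0, -0.003], "turn": [0, 0, -0.09], "claw": 0},
    {"dp": [0, 0, -0.004], "turn": [0, 0, -0.12], "claw": 0},
    {"dp": [0, 0, -0.005], "turn": [0, 0, -0.12], "claw": 0},
  ],
)

```text
t: 9.92
ee_pos: [558.0, 34.2, 52.3]
orientation: [-1.554, 0.276, -0.277]
ft_force: [-0.1, -3.3, 1.7]
width: 29.2
```

Run:
```python
from h import *
d,o=snap('wrist','w11'); slotyaw(d,o); st(); print(o['moment'][2],o['joint_torque'][5])
```

```text
slot [277.6 268.7] L 28.9 W 3.4 yaw deg -111.5 joint mod pi 1.753 / -1.389 xy [559.5  36.3]
t 9.97 pos [558.   34.2  52.3] yaw 1.223 tilt [ 0.0006 -0.0008] q [ 0.04  0.58  1.87 -0.    0.69  0.39] F [ 0.48 -2.08  1.91] M [-0.519 -0.151  0.017] w 29.0
-0.0432508572705292 1.283954568207264
```

Call:
jog_arm(
  steps=[
    {"dp": [0, 0, -0.001], "turn": [0, 0, -0.03], "claw": 0},
    {"dp": [0, 0, -0.003], "turn": [0, 0, -0.06], "claw": 0},
    {"dp": [0, 0, -0.004], "turn": [0, 0, -0.09], "claw": 0},
    {"dp": [0, 0, -0.006], "turn": [0, 0, -0.12], "claw": 0},
    {"dp": [0, 0, -0.007], "turn": [0, 0, -0.15], "claw": 0},
    {"dp": [0, 0, -0.009], "turn": [0, 0, -0.18], "claw": 0},
    {"dp": [0, 0, -0.01], "turn": [0, 0, -0.21], "claw": 0},
    {"dp": [0, 0, -0.012], "turn": [0, 0, -0.24], "claw": 0},
    {"dp": [0, 0, -0.012], "turn": [0, 0, -0.27], "claw": 0},
    {"dp": [0, 0, -0.012], "turn": [0, 0, -0.3], "claw": 0},
    {"dp": [0, 0, -0.012], "turn": [0, 0, -0.3], "claw": 0},
  ],
)

```text
t: 10.88
ee_pos: [558.1, 34.0, 51.5]
orientation: [-1.33, 0.999, -1.0]
ft_force: [0.4, -4.3, 2.6]
width: 29.2
```

Run:
```python
from h import *
d,o=snap('wrist','w12'); slotyaw(d,o); st(); print(o['moment'][2],o['joint_torque'][5])
```

```text
slot [278.  268.8] L 28.6 W 3.5 yaw deg -165.2 joint mod pi 2.691 / -0.450 xy [560.8  35.2]
t 10.93 pos [558.1  34.   51.5] yaw 0.285 tilt [-0.0002 -0.0013] q [ 0.04  0.58  1.87 -0.    0.69  1.33] F [ 0.42 -4.69  1.63] M [-1.009 -0.113  0.016] w 29.0
-0.05675012182870534 1.2887614220380783
```

Call:
jog_arm(
  steps=[
    {"dp": [0, -0.005, -0.001], "turn": [0, 0, -0.03], "claw": 0},
    {"dp": [0, -0.005, -0.003], "turn": [0, 0, -0.06], "claw": 0},
    {"dp": [0, -0.005, -0.003], "turn": [0, 0, -0.09], "claw": 0},
    {"dp": [0, -0.005, -0.003], "turn": [0, 0, -0.115], "claw": 0},
    {"dp": [0, -0.005, -0.003], "turn": [0, 0, -0.115], "claw": 0},
  ],
)

```text
t: 11.35
ee_pos: [558.0, 33.7, 51.2]
orientation: [-1.175, 1.264, -1.264]
ft_force: [0.6, -1.4, -0.0]
width: 28.9
```

Run:
```python
from h import *
d,o=snap('wrist','w13'); slotyaw(d,o); st(); print(o['moment'][2],o['joint_torque'][5])
```

```text
slot [277.8 268.7] L 28.9 W 3.7 yaw deg 174.5 joint mod pi 3.045 / -0.096 xy [560.9  34.5]
t 11.40 pos [558.   33.8  51.1] yaw -0.071 tilt [-0.0007 -0.001 ] q [ 0.04  0.58  1.87 -0.    0.69  1.68] F [ 0.94 -1.68  0.69] M [-0.431 -0.021 -0.057] w 29.4
-0.06556455049631785 1.1096494272351265
```

Call:
jog_arm(
  steps=[
    {"dp": [0, 0, 0], "turn": [0, 0, -0.02], "claw": 0},
    {"dp": [0, 0, 0], "turn": [0, 0, -0.04], "claw": 0},
    {"dp": [0, 0, 0], "turn": [0, 0, -0.04], "claw": 0},
    {"dp": [0, 0, 0], "turn": [0, 0, -0.04], "claw": 0},
  ],
)

```text
t: 11.73
ee_pos: [558.0, 33.7, 51.1]
orientation: [-1.114, 1.349, -1.349]
ft_force: [1.2, -2.4, 0.4]
width: 29.1
```

Run:
```python
from h import *
d,o=snap('wrist','w14'); slotyaw(d,o)
m=[o['moment'][2]];j=[]
for i in range(4): ctrl.get_image('wrist'); o=ctrl.get_obs();m.append(o['moment'][2]);j.append(o['joint_torque'][5])
print(np.round(m,3),np.mean(m),np.round(j,3)); st()
```

```text
slot [277.9 268.7] L 28.9 W 3.7 yaw deg 167.8 joint mod pi 0.020 / -3.122 xy [560.9  34.2]
[-0.07   0.006  0.003  0.05   0.031] 0.00398875453778849 [-0.009 -0.002  0.001  0.006]
t 11.98 pos [558.   33.7  51.1] yaw -0.195 tilt [-0.001  -0.0009] q [ 0.04  0.58  1.87 -0.    0.69  1.81] F [ 1.61 -2.73  1.28] M [-0.593 -0.087  0.031] w 28.9
```

Call:
jog_arm(
  steps=[
    {"dp": [0, 0, 0], "turn": [0, 0, -0.016], "claw": 0},
    {"dp": [0, 0, 0], "turn": [0, 0, -0.032], "claw": 0},
    {"dp": [0, 0, 0], "turn": [0, 0, -0.032], "claw": 0},
    {"dp": [0, 0, 0], "turn": [0, 0, -0.032], "claw": 0},
  ],
)

```text
t: 12.32
ee_pos: [558.0, 33.7, 51.1]
orientation: [-1.058, 1.422, -1.422]
ft_force: [0.3, -2.2, -0.8]
width: 29.4
```

```bash
cat >> h.py <<'E'
def meas(tag,n=5):
    d,o=snap('wrist',tag); slotyaw(d,o)
    m=[o['moment'][2]];j=[o['joint_torque'][5]]
    for i in range(n-1): ctrl.get_image('wrist'); o=ctrl.get_obs();m.append(o['moment'][2]);j.append(o['joint_torque'][5])
    print('Mz',np.round(m,3),'mean %.3f'%np.mean(m),'j6',np.round(j,3)); st()
E
python3 - <<'E'
from h import *
meas('w15')
E
```

```text
slot [277.8 268.6] L 29.1 W 3.7 yaw deg 162.3 joint mod pi 0.116 / -3.025 xy [560.9  34. ]
Mz [0.044 0.11  0.073 0.117 0.056] mean 0.080 j6 [0.221 0.098 0.093 0.095 0.099]
t 12.57 pos [558.   33.7  51.1] yaw -0.294 tilt [-0.0011 -0.0009] q [ 0.04  0.58  1.87 -0.    0.69  1.91] F [-0.04 -3.73 -0.58] M [-0.685 -0.015  0.056] w 29.3
```

Cap a is at 3.26 rad and stiffening (Mz 0.08, j6 torque 0.095 N m), so it is home. I'll release, look, and move to b.

Call:
jog_arm(
  steps=[
    {"dp": [0, 0, 0], "turn": [0, 0, 0], "claw": 0.5},
    {"dp": [0, 0, 0], "turn": [0, 0, 0], "claw": 0.6},
    {"dp": [0, 0, 0], "turn": [0, 0, 0], "claw": 0.6},
    {"dp": [0, 0, 0], "turn": [0, 0, 0], "claw": 0.6},
    {"dp": [0, 0, 0.3], "turn": [0, 0, 0], "claw": 0.6},
    {"dp": [0, 0, 0.6], "turn": [0, 0, 0], "claw": 0.6},
    {"dp": [0, 0, 0.9], "turn": [0, 0, 0], "claw": 0.6},
    {"dp": [0, 0, 0.9], "turn": [0, 0, 0], "claw": 0.6},
  ],
)

```text
t: 13.23
ee_pos: [560.7, 34.0, 127.2]
orientation: [-1.051, 1.418, -1.425]
ft_force: [1.3, 0.5, -0.5]
width: 52.6
```

Run:
```python
from h import *
d,o=snap('wrist','w16'); p=proj(d,[[559.3,34.5,63]],o)[0]; print(p); slotyaw(d,o,p,r=13,z=63); st()
need([516.6,-181.2,126],0.5)
```

```text
[279.16181001 228.55839422]
slot [279.2 228.3] L 23.9 W 2.0 yaw deg 165.7 joint mod pi 0.058 / -3.084 xy [559.5  34.4]
t 13.28 pos [559.7  33.9 125.3] yaw -0.294 tilt [ 0.0037 -0.0005] q [ 0.04  0.46  1.84 -0.    0.84  1.91] F [-0.66 -0.47 -0.66] M [ 0.078  0.035 -0.004] w 52.5
dp [-0.539 -2.689  0.009] turn [-0.0003  0.0012  0.2528]
```

View pics/w16.png

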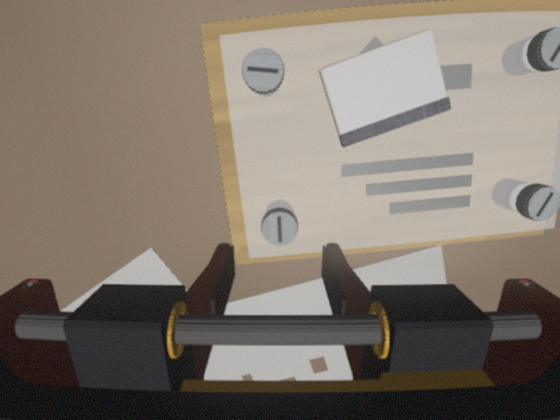

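Cap a's slot at (279,228) now reads 3.20 rad, exactly home. Cap b is at (540,202), so I'll move over to it.

Call:
jog_arm(
  steps=[
    {"dp": [-0.09, -0.45, 0], "turn": [0, 0, 0.03], "claw": 0.6},
    {"dp": [-0.18, -0.9, 0], "turn": [0, 0, 0.06], "claw": 0.6},
    {"dp": [-0.18, -0.9, 0], "turn": [0, 0, 0.085], "claw": 0.6},
  ],
)

```text
t: 13.53
ee_pos: [543.4, -41.8, 124.2]
orientation: [-1.197, 1.226, -1.228]
ft_force: [0.6, -0.0, -0.2]
width: 52.5
```

Call:
jog_arm(
  steps=[
    {"dp": [-0.09, -0.45, 0], "turn": [0, 0, 0.03], "claw": 0.6},
    {"dp": [-0.18, -0.9, 0], "turn": [0, 0, 0.06], "claw": 0.6},
    {"dp": [-0.18, -0.9, 0], "turn": [0, 0, 0.085], "claw": 0.6},
  ],
)

```text
t: 13.78
ee_pos: [527.1, -117.9, 122.8]
orientation: [-1.316, 1.028, -1.027]
ft_force: [0.0, 0.1, -0.2]
width: 53.0
```

Call:
jog_arm(
  steps=[
    {"dp": [-0.09, -0.45, 0], "turn": [0, 0, 0.03], "claw": 0.6},
    {"dp": [-0.18, -0.85, 0], "turn": [0, 0, 0.06], "claw": 0.6},
    {"dp": [-0.18, -0.85, 0], "turn": [0, 0, 0.085], "claw": 0.6},
    {"dp": [-0.18, -0.85, 0], "turn": [0, 0, 0.085], "claw": 0.6},
    {"dp": [-0.18, -0.85, 0], "turn": [0, 0, 0.085], "claw": 0.6},
  ],
)

```text
t: 14.2
ee_pos: [512.0, -185.7, 121.8]
orientation: [-1.408, 0.829, -0.826]
ft_force: [0.0, 0.1, 0.8]
width: 52.8
```

Run:
```python
from h import *
d,o=snap('wrist','w17'); p=proj(d,[[516.6,-181.2,65]],o)[0]; print(p); slotyaw(d,o,p,r=13,z=65.5); st()
need([517,-181.2,53.5],0.5)
```

```text
[275.92899227 222.61946959]
slot [275.5 223. ] L 26.5 W 2.2 yaw deg 139.5 joint mod pi 0.514 / -2.627 xy [ 516.3 -181. ]
t 14.25 pos [ 512.3 -185.3  122. ] yaw 0.509 tilt [-0.0019  0.0002] q [-0.37  0.45  1.87 -0.    0.82  0.69] F [-0.61  0.94  0.41] M [-0.046 -0.02   0.003] w 52.9
dp [ 0.059  0.051 -0.857] turn [-0.0001 -0.0006 -0.0027]
```

View pics/w17.png

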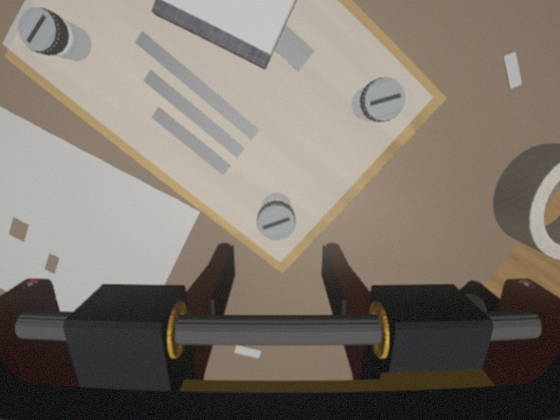

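Cap b is at (276,222), with its slot at 0.514 rad. Descending on it now.

Call:
jog_arm(
  steps=[
    {"dp": [0.05, 0.05, -0.2], "turn": [0, 0, 0], "claw": 0.6},
    {"dp": [0.05, 0.05, -0.45], "turn": [0, 0, 0], "claw": 0.6},
    {"dp": [0.05, 0.05, -0.7], "turn": [0, 0, 0], "claw": 0.6},
    {"dp": [0.05, 0.05, -0.84], "turn": [0, 0, 0], "claw": 0.6},
    {"dp": [0.05, 0.05, -0.84], "turn": [0, 0, 0], "claw": 0.6},
    {"dp": [0.05, 0.05, -0.84], "turn": [0, 0, 0], "claw": 0.6},
    {"dp": [0.05, 0.05, -0.84], "turn": [0, 0, 0], "claw": 0.6},
  ],
)

```text
t: 14.83
ee_pos: [516.9, -181.1, 55.5]
orientation: [-1.408, 0.828, -0.826]
ft_force: [0.5, -0.3, 0.5]
width: 52.9
```

Run:
```python
from h import *
st(); need([516.3,-181.2,53.5],0.5)
```

```text
t 14.83 pos [ 516.9 -181.1   55.5] yaw 0.509 tilt [-0.0012 -0.0001] q [-0.36  0.56  1.89 -0.    0.69  0.7 ] F [ 0.47 -0.3   0.55] M [-0.049 -0.041 -0.007] w 52.9
dp [-0.007 -0.002 -0.024] turn [ 0.     -0.0004 -0.0027]
```

Call:
jog_arm(
  steps=[
    {"dp": [-0.007, -0.002, -0.025], "turn": [0, 0, 0], "claw": 0.6},
    {"dp": [-0.007, -0.002, -0.025], "turn": [0, 0, 0], "claw": 0.4},
    {"dp": [-0.007, -0.002, -0.025], "turn": [0, 0, 0], "claw": 0.3},
    {"dp": [-0.007, -0.002, -0.025], "turn": [0, 0, 0], "claw": 0},
    {"dp": [-0.007, -0.002, -0.025], "turn": [0, 0, 0], "claw": 0},
    {"dp": [-0.007, -0.002, -0.025], "turn": [0, 0, 0], "claw": 0},
    {"dp": [-0.007, -0.002, -0.025], "turn": [0, 0, 0], "claw": 0},
    {"dp": [-0.007, -0.002, -0.025], "turn": [0, 0, 0], "claw": 0},
  ],
)

```text
t: 15.5
ee_pos: [516.5, -181.4, 53.7]
orientation: [-1.408, 0.827, -0.827]
ft_force: [-0.1, -1.1, 2.5]
width: 28.9
```

Run:
```python
from h import *
meas('w18',3)
```

```text
slot [276.7 272.1] L 30.5 W 3.7 yaw deg 139.9 joint mod pi 0.507 / -2.634 xy [ 515.9 -180.8]
Mz [-0.053 -0.048 -0.021] mean -0.040 j6 [-0.013 -0.017 -0.018]
t 15.65 pos [ 516.5 -181.4   53.7] yaw 0.509 tilt [-0.0007 -0.0003] q [-0.36  0.56  1.89 -0.    0.68  0.7 ] F [ 0.13 -0.16  3.95] M [-0.127  0.044 -0.021] w 29.4
```

Call:
jog_arm(
  steps=[
    {"dp": [0, 0, -0.001], "turn": [0, 0, -0.02], "claw": 0},
    {"dp": [0, 0, -0.002], "turn": [0, 0, -0.04], "claw": 0},
    {"dp": [0, 0, -0.003], "turn": [0, 0, -0.06], "claw": 0},
    {"dp": [0, 0, -0.004], "turn": [0, 0, -0.08], "claw": 0},
    {"dp": [0, 0, -0.005], "turn": [0, 0, -0.1], "claw": 0},
    {"dp": [0, 0, -0.005], "turn": [0, 0, -0.1], "claw": 0},
  ],
)

```text
t: 16.15
ee_pos: [516.7, -181.7, 53.4]
orientation: [-1.295, 1.066, -1.067]
ft_force: [-1.3, -2.5, 3.2]
width: 29.4
```

Run:
```python
from h import *
meas('w19',4)
```

```text
slot [276.6 272.2] L 30.6 W 3.6 yaw deg 121.7 joint mod pi 0.825 / -2.316 xy [ 516.1 -180.5]
Mz [-0.053 -0.018 -0.018 -0.013] mean -0.025 j6 [ 0.84   0.11  -0.002 -0.029]
t 16.35 pos [ 516.7 -181.7   53.4] yaw 0.196 tilt [-0.0004 -0.0005] q [-0.36  0.57  1.89 -0.    0.68  1.02] F [-0.27 -2.92  3.42] M [-0.576  0.11  -0.013] w 29.0
```

Cap b is at 0.82 rad and still free. I'll continue in smaller steps.

Call:
jog_arm(
  steps=[
    {"dp": [0, 0, -0.001], "turn": [0, 0, -0.02], "claw": 0},
    {"dp": [0, 0, -0.002], "turn": [0, 0, -0.04], "claw": 0},
    {"dp": [0, 0, -0.003], "turn": [0, 0, -0.06], "claw": 0},
    {"dp": [0, 0, -0.003], "turn": [0, 0, -0.08], "claw": 0},
    {"dp": [0, 0, -0.003], "turn": [0, 0, -0.08], "claw": 0},
  ],
)

```text
t: 16.77
ee_pos: [516.7, -182.0, 53.2]
orientation: [-1.183, 1.25, -1.251]
ft_force: [-1.0, -4.3, 3.6]
width: 28.9
```

Run:
```python
from h import *
meas('w20',4)
```

```text
slot [276.7 272.3] L 30.5 W 3.7 yaw deg 107.4 joint mod pi 1.074 / -2.067 xy [ 516.4 -180.4]
Mz [-0.039 -0.041  0.004 -0.003] mean -0.020 j6 [ 0.852  0.108  0.006 -0.013]
t 16.97 pos [ 516.7 -182.    53.2] yaw -0.053 tilt [-0.0003 -0.0007] q [-0.36  0.57  1.89 -0.    0.68  1.27] F [-1.18 -6.31  2.73] M [-0.979  0.219 -0.003] w 29.3
```

Call:
jog_arm(
  steps=[
    {"dp": [0, 0, -0.001], "turn": [0, 0, -0.015], "claw": 0},
    {"dp": [0, 0, -0.001], "turn": [0, 0, -0.03], "claw": 0},
    {"dp": [0, 0, -0.001], "turn": [0, 0, -0.03], "claw": 0},
  ],
)

```text
t: 17.22
ee_pos: [516.7, -182.1, 53.1]
orientation: [-1.137, 1.317, -1.318]
ft_force: [-0.6, -4.1, 3.6]
width: 29.0
```

Run:
```python
from h import *
meas('w21',5)
```

```text
slot [276.7 272.4] L 30.4 W 3.6 yaw deg 102.3 joint mod pi 1.163 / -1.978 xy [ 516.4 -180.4]
Mz [0.026 0.053 0.107 0.102 0.047] mean 0.067 j6 [0.689 0.136 0.029 0.051 0.065]
t 17.47 pos [ 516.7 -182.1   53.1] yaw -0.146 tilt [-0.0003 -0.0009] q [-0.36  0.57  1.89 -0.    0.68  1.36] F [-1.05 -5.85  1.49] M [-0.918  0.198  0.047] w 29.0
```

Cap b stiffens at about 1.16 rad (Mz 0.07, j6 0.065, both rising), so it is the crossed one. I'll turn it back out by about 1.6 rad.

Call:
jog_arm(
  steps=[
    {"dp": [0, 0.005, 0.001], "turn": [0, 0, 0.025], "claw": 0},
    {"dp": [0, 0.005, 0.002], "turn": [0, 0, 0.05], "claw": 0},
    {"dp": [0, 0.005, 0.003], "turn": [0, 0, 0.075], "claw": 0},
    {"dp": [0, 0.005, 0.004], "turn": [0, 0, 0.1], "claw": 0},
    {"dp": [0, 0.005, 0.005], "turn": [0, 0, 0.125], "claw": 0},
    {"dp": [0, 0.005, 0.006], "turn": [0, 0, 0.15], "claw": 0},
    {"dp": [0, 0.005, 0.007], "turn": [0, 0, 0.175], "claw": 0},
    {"dp": [0, 0.005, 0.008], "turn": [0, 0, 0.2], "claw": 0},
    {"dp": [0, 0.005, 0.009], "turn": [0, 0, 0.225], "claw": 0},
    {"dp": [0, 0.005, 0.01], "turn": [0, 0, 0.25], "claw": 0},
    {"dp": [0, 0.005, 0.01], "turn": [0, 0, 0.26], "claw": 0},
    {"dp": [0, 0.005, 0.01], "turn": [0, 0, 0.26], "claw": 0},
  ],
)

```text
t: 18.47
ee_pos: [516.5, -181.2, 53.8]
orientation: [-1.455, 0.7, -0.7]
ft_force: [-1.4, -1.2, 3.6]
width: 29.0
```

Run:
```python
from h import *
meas('w22',2)
```

```text
slot [276.6 272.2] L 30.6 W 3.7 yaw deg 149.3 joint mod pi 0.343 / -2.798 xy [ 515.8 -180.9]
Mz [0.049 0.094] mean 0.072 j6 [-0.522 -0.065]
t 18.57 pos [ 516.5 -181.2   53.8] yaw 0.671 tilt [-0.0002 -0.0001] q [-0.36  0.56  1.89 -0.    0.68  0.54] F [-1.17 -0.55  4.4 ] M [-0.063  0.247  0.094] w 29.0
```

Call:
jog_arm(
  steps=[
    {"dp": [0, 0, 0.001], "turn": [0, 0, 0.025], "claw": 0},
    {"dp": [0, 0, 0.002], "turn": [0, 0, 0.05], "claw": 0},
    {"dp": [0, 0, 0.003], "turn": [0, 0, 0.075], "claw": 0},
    {"dp": [0, 0, 0.004], "turn": [0, 0, 0.1], "claw": 0},
    {"dp": [0, 0, 0.005], "turn": [0, 0, 0.125], "claw": 0},
    {"dp": [0, 0, 0.006], "turn": [0, 0, 0.15], "claw": 0},
    {"dp": [0, 0, 0.007], "turn": [0, 0, 0.175], "claw": 0},
    {"dp": [0, 0, 0.008], "turn": [0, 0, 0.2], "claw": 0},
    {"dp": [0, 0, 0.009], "turn": [0, 0, 0.225], "claw": 0},
    {"dp": [0, 0, 0.01], "turn": [0, 0, 0.25], "claw": 0},
    {"dp": [0, 0, 0.01], "turn": [0, 0, 0.255], "claw": 0},
    {"dp": [0, 0, 0.01], "turn": [0, 0, 0.255], "claw": 0},
  ],
)

```text
t: 19.57
ee_pos: [515.6, -180.7, 54.5]
orientation: [-1.569, 0.079, -0.076]
ft_force: [-2.0, -0.7, 5.2]
width: 28.8
```

Run:
```python
from h import *
meas('w23',3)
```

```text
slot [276.6 272. ] L 30.4 W 3.7 yaw deg -164.9 joint mod pi 2.685 / -0.456 xy [ 515.9 -181.7]
Mz [-0.002  0.008  0.07 ] mean 0.025 j6 [-0.311  0.     0.02 ]
t 19.72 pos [ 515.6 -180.7   54.5] yaw 1.471 tilt [-0.0019  0.0007] q [-0.36  0.56  1.89 -0.    0.69 -0.26] F [-2.09 -1.2   5.71] M [-0.146  0.464  0.07 ] w 29.1
```

Cap b reads −0.456, just short of a quarter turn past the stiffening point. I'll turn it a little further, then release and rise.

Call:
jog_arm(
  steps=[
    {"dp": [0, 0, 0.001], "turn": [0, 0, 0.025], "claw": 0},
    {"dp": [0, 0, 0.002], "turn": [0, 0, 0.05], "claw": 0},
    {"dp": [0, 0, 0.002], "turn": [0, 0, 0.05], "claw": 0},
    {"dp": [0, 0, 0.002], "turn": [0, 0, 0.05], "claw": 0.5},
    {"dp": [0, 0, 0.002], "turn": [0, 0, 0.05], "claw": 0.6},
    {"dp": [0, 0, 0.002], "turn": [0, 0, 0.05], "claw": 0.6},
    {"dp": [0, 0, 0.002], "turn": [0, 0, 0.05], "claw": 0.6},
    {"dp": [0, 0, 0.3], "turn": [0, 0, 0.05], "claw": 0.6},
    {"dp": [0, 0, 0.6], "turn": [0, 0, 0.05], "claw": 0.6},
    {"dp": [0, 0, 0.9], "turn": [0, 0, 0.05], "claw": 0.6},
    {"dp": [0, 0, 0.9], "turn": [0, 0, 0.05], "claw": 0.6},
  ],
)

```text
t: 20.63
ee_pos: [518.2, -181.5, 130.4]
orientation: [-1.572, -0.048, 0.041]
ft_force: [0.6, -0.1, 1.0]
width: 52.4
```

Call:
jog_arm(
  steps=[
    {"dp": [-0.4, 0.2, 0.3], "turn": [0, 0, 0], "claw": 0.6},
    {"dp": [-0.8, 0.4, 0.6], "turn": [0, 0, 0], "claw": 0.6},
    {"dp": [-0.8, 0.4, 0.9], "turn": [0, 0, 0], "claw": 0.6},
    {"dp": [-0.8, 0.4, 0.9], "turn": [0, 0, 0], "claw": 0.6},
    {"dp": [-0.8, 0.4, 0.9], "turn": [0, 0, 0], "claw": 0.6},
  ],
)

```text
t: 21.05
ee_pos: [454.9, -149.6, 203.2]
orientation: [-1.573, -0.05, 0.039]
ft_force: [0.4, 0.0, -0.1]
width: 53.0
```

Run:
```python
from h import *
d,o=snap('wrist','w24'); st()
for P in ([559.3,34.5,63],[516.3,-181,66]):
    p=proj(d,[P],o)[0]; print(p)
    try: slotyaw(d,o,p,r=12,z=P[2])
    except Exception as e: print(e)
t,_=snap('top','top1')
cv2.imwrite('pics/topcrop1.png',np.hstack([cv2.resize(x[60:300,80:450,::-1],None,fx=1.05,fy=1.05) for x in (load('top0')[0]['img'],t['img'])]))
```

```text
t 21.10 pos [ 454.5 -149.5  202.2] yaw 1.627 tilt [ 0.0053 -0.0021] q [-0.34  0.23  1.97 -0.    0.94 -0.4 ] F [ 0.07 -0.01 -0.19] M [-0.046 -0.072 -0.012] w 52.6
[400.51963052  15.05256139]
slot [399.4  14.7] L 21.6 W 2.4 yaw deg 165.7 joint mod pi 0.057 / -3.085 xy [558.2  34.7]
[330.81046244 233.99322068]
slot [328.5 235.1] L 15.7 W 1.0 yaw deg -156.0 joint mod pi 2.529 / -0.612 xy [ 513.9 -182.4]
```

View pics/w24.png

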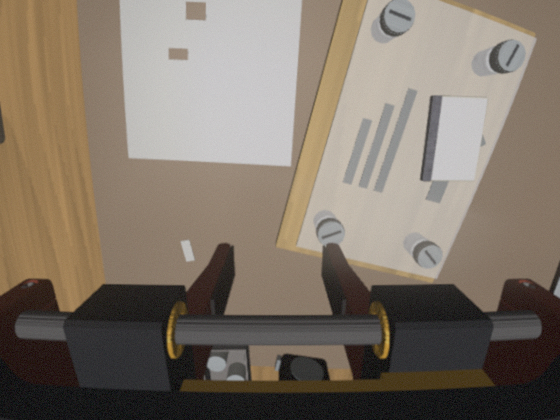

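View pics/topcrop1.png

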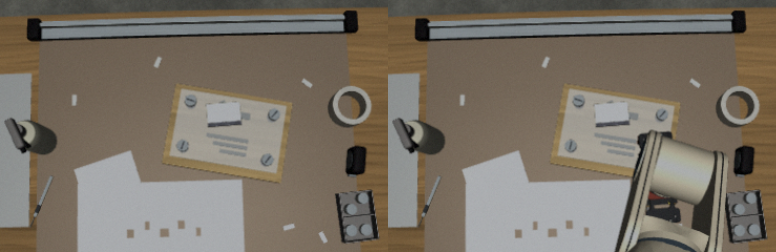

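Cap a's slot at (399,15) reads 3.20 rad. Cap b's slot at (329,235) reads −0.61 rad. The before and after top views match, and the fingers are clear of the sign. Handing in.

```bash
python3 -c "
from workcell import ctrl
print(ctrl.close_job())"
```

```text
the job is handed in; nothing more can be done
None
```

The left cap (a) is fully home on the panel and the crossed right cap (b) is backed out. I handed the job in at about 21 s of the 72 s allowed; no verdict is reported.

- **Cap a (left):** it ran freely from 0.17 rad past 1.37 rad, so it is the good one. I turned it until it just stiffened at 3.26 rad (about 0.1 N m). After release its slot reads 3.20 rad.
- **Cap b (right):** it stiffened at about 1.1–1.16 rad, with resistance rising to about 0.07 N m. I stopped there and turned it back out about 1.7 rad. Its slot now reads −0.61 rad.
- **Barrels:** I could not see barrel twist directly. The steady torque readings stayed at about 0.1 N m against the 0.32 N m limit. The slots also followed the tool within about 0.02 rad.
- **Tools and fingers:** the before and after top views show the tools where they were. The open gripper stands clear of the sign, with the wrist force near zero.
- **Disagreements:**
  - The joint-6 torque read up to about 1.3 N m just after moves. It fell to zero in free running, so I took it for motor effort.
  - The last reading of cap b's slot was weaker, with the slot part-segmented and its position about 2.5 mm off. Its angle agrees with the tool's turn to within about 0.01 rad.

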